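# Hang the largest test weight on the load cell's eye by its snap hook

### The job

Load the force sensor for its full-scale check. The wash bottle stands in the way in front of the load cell's eye: first set it aside, upright on the bench, at least 12 cm from the eye. Then take the largest of the three test weights, press the sprung gate of its snap hook against the eye until the eye is inside the hook and the gate has sprung shut, and leave the weight hanging freely and at rest; be gentle with the load cell (40 N at most) and leave the other two weights where they stand.

Things in the scene. Friction and masses are not known exactly. Their poses are not given: they have to be found in the camera images.
- weight_large: Largest of three plain steel test weights, about 0.5 kg: a disc 52 mm across, 28 mm high (medium 44 x 22, small 36 x 16), standing with a flat steel snap hook fixed upright on its top, 131 mm high in all. Origin: centre of the underside, below the centre of mass; z up, x to the hook's gate side, y square to the flat of the hook. The hook is 10 mm thick (y = -5 to 5).
- spine_large (a point): Where to hold the large weight: middle of its hook's spine, at x = -22, z = 85 mm in the frame of weight_large (same axes). The spine is a straight upright flat bar, x = -26 to -18, z = 54 to 108 mm, 10 mm thick along y; take it from above, closing along y. The crown arches from its top over to the nose; highest point z = 131 mm.
- mouth_large (a point): The spot on the outside of the large weight's gate where the eye's bar should press: x = 20, z = 95 mm in the frame of weight_large (same axes). The nose hangs just above it, x = 13 to 21, ending at z = 103 mm. The bar, moving to -x here, pushes the gate in; once the bar is at x = -8 to 7, letting the hook down brings the bar past the gate's tip up to the seat.
- seat_large (a point): The point inside the large weight's hook where the eye's bar lies when the weight hangs: bar centre at x = 0, z = 119 mm in the frame of weight_large, just under the crown.
- gate_large (a joint): Gate of the large weight's hook, an arm 6 mm wide (x = 14 to 20 mm) from its pin at x = 17, z = 54.5 up to its tip at z = 101.5 mm. Value in rad: 0 shut, growing to 0.95 as it swings inward to the spine. A spring shuts it; pressing near the tip takes about 2 N at first, 4 N when open.
- load_cell: Load cell on a stand fixed to the bench: dark base plate 90 x 90 x 12 mm, upright steel post 29 mm across, on top a level aluminium beam 140 x 26 x 30 mm, its middle 222 mm above the bench. Origin on the bench under the beam; z up; the beam lies along x from -96 to 44 mm, its free end with the eye at -x, to the robot's right (yaw 0.9 to 1.35 rad). Not to be pressed with more than 40 N.
- eye (a point): Centre of the rigid level steel ring bolt at the beam's free end: x = -135, y = 0, z = 222 mm in the frame of load_cell, same axes. The ring is 8 mm round bar, mean radius 20 mm (hole 32 mm). Its foremost part, the bar to be hooked, has its centre 20 mm from this point along -x. Nothing is above it.
- weight_medium: The medium test weight, disc 44 x 22 mm with the same snap hook, 125 mm high in all; origin at the centre of its underside. To be left alone.
- weight_small: The small test weight, disc 36 x 16 mm with the same snap hook, 119 mm high in all; origin at the centre of its underside. To be left alone.
- bottle: White wash bottle, 62 mm across, 150 mm high to the top of its cap, 186 mm to its bent spout, about 0.2 kg. Origin on its underside; its axis stands 21 mm along its y from there, the spout points to -y. It starts close in front of the eye. Bare bench to set it on: x = 0.38 to 0.58 m, y = 0 to 0.36 m from the robot's base, apart from the things listed here.
- cap (a point): Middle of the bottle's red screw cap, on the bottle's axis, 139 mm above its underside; axes of the bottle. The cap is 32 mm across and spans 129 to 149 mm in height; it can be taken from above, the fingers closing along the bottle's x so that the spout is clear.

How it is judged:
By the outcome, as a careful person would: the job done as asked, in the order asked, and still so for the second after the job is handed in, with the robot touching nothing.
It also fails if it takes over 61 s, if anything falls off the work surface, if the arm or the gripper's body presses on something with over 40 N, if the wrist force passes 120 N, or if a joint passes its speed limit or range.

### The arm

A 7-joint arm with a two-finger parallel gripper is mounted at the origin on a cart in front of the work surface, level with it; the furniture and walls round the work are solid. World frame = base frame: x ahead of the robot, y to its left, z up, the work surface at z = 0. Lengths are in m, angles in rad, forces in N, time in s.
With the tool pointing down it reaches from about 0.35 to 0.9 m from the base axis. Payload 8.1 kg.
Tool frame: the origin (TCP) lies at the centre of the arm's flange, where the gripper is bolted on; the fingertips stand 178 mm ahead of it and the grasp point (between the pads) lies 159 mm ahead of it; z points along the fingers, y is the line along which they close (so a half turn about z gives the same grasp; the last joint's range is limited). The gripper opens to 92 mm and grips with 3 to 60 N. Pads are 19 mm wide; open, the fingers measure 130 mm over their backs; the gripper's body (75 mm by 190 mm) begins 47 mm behind the grasp point.
Start: joints at [1.156, 0.434, 0.025, 1.573, -0.012, 1.134, -0.075], TCP at [0.192, -0.595, 0.405] pointing down, gripper open.
Joint ranges: [-2.62, 2.62], [-0.44, 2.09], [-1.27, 1.32], [0.08, 2.57], [-1.32, 4.46], [0.12, 2], [-2.74, 2.74]. Speed limits (rad/s): [2.22, 2.22, 3.01, 3.01, 3.14, 3.14, 3.14].

### API

Orientations are given as a rotation vector (axis times angle).
In Python, from cell import arm gives the robot as it stands. The module is installed in compiled form; this text tells all that it offers.
- The arm moves only by the shell command python3 -m inch 'ROWS' [FORCE]. ROWS is text: rows parted by semicolons, each of 5 numbers parted by spaces: the shift along the tool's x, y, z in m, then the turn about the tool's z in rad, then the finger opening in m, from 0 to 0.0918. In form: x y z roll fingers; .... A call has 1 to 5 rows; each row is the pose to reach, as a shift and turn from the pose commanded when the call began, along the tool's axes at that moment; what a row does not reach only later rows make up. A row lasts 1/10 s, in which the tool goes at most 50 mm and 8.59 degrees, less where a joint would pass 70% of its speed; a pose out of reach is approached as far as the arm can. A call with a gripper value outside its range is refused whole. The fingers move at their own pace and stop on an object; FORCE is the grip in N (left out, the last holds). Time passes only in rows, so rows that repeat a pose let the fingers close. It gives the time, the measured TCP pose, the force, the opening and the grip force at its end, in the units of the state.
- arm.observe(): the state, without advancing time (a new reading comes with each control period).
- arm.get_image(name): name is "scene" or "top"; returns the picture (420x560x3 uint8, red, green, blue); there is no depth.
- arm.get_calibration(name): a dict with "intrinsics" (3x3 intrinsics, pixels), "pose" (4x4, takes a point from camera to world coordinates). Camera axes: x right, y up, looking along -z (the intrinsics and any distortion apply to the point x, -y, -z); pixel columns grow to the right and rows downward; lengths in m; the calibration is good to about 2 mm. A picture is of the moment at which its call begins. get_calibration takes no time and is no camera call.
- arm.sign_off(): hands the job in; it is judged then, once.
Trained networks look in the newest picture that a camera, given by its name, has taken for a name from the list of things; names that differ only in an ending like _2 or _b are one class to them, and where a whole thing is asked for, a point or a joint stands for the part that bears it (a point fixed in the world has none). Each returns a list of dicts, best first, with "conf" (0 to 1); they miss things now and then, are a little off and sometimes report something else, mostly with a low value. They report only what shows in the picture. A call takes as long as a camera call.
- arm.look_for(camera, query): "point" ([row, column] in pixels, amid what is visible of it).
- arm.silhouettes(camera, query): "region" (420x560 bool, what is visible of it) and "point" ([row, column] in pixels, amid what is visible of it).
- arm.place_of(camera, query): "point" ([row, column] in pixels: a listed point, or the origin of a listed thing).
The state is a dict: "clock": time; "joints": joint angles; "dq": joint speeds; "joint_efforts": joint torques, N m; "position": TCP position; "ee_rot": TCP orientation; "force": force on the tool from outside, world axes, zero at the start; "ft_torque": the same for the moment, N m; "width": opening from 0.0 (shut) to 1.0 (fully open); "gripper_force": force on a finger pad.
Only numpy, scipy, OpenCV 4.12 (cv2) and the standard library are available. Lean on these libraries where they do the work, as an engineer would, in place of code of your own. Each camera call takes 0.05 s, during which the arm holds its last target. There are 200 camera calls.

## Working session

There is one attempt and no reset: what is moved stays moved. The work goes in short steps, Python scripts to look and compute and a shell command to move; the robot and the scene stay as the last step left them, time stands still between calls to the robot, and variables do not carry over. Pictures are saved under pics/ and viewed, at most 10 in all, crops included, and the job is handed in when it is done.

```bash
mkdir -p pics
cat > h.py <<'E'
import numpy as np, cv2
from cell import arm
from scipy.spatial.transform import Rotation as R
def save(cam,name):
    im=arm.get_image(cam); cv2.imwrite('pics/'+name,im[:,:,::-1]); return im
def ray(cam,p):
    c=arm.get_calibration(cam);K=np.array(c['intrinsics']);P=np.array(c['pose'])
    d=cv2.undistortPoints(np.array([[[p[1],p[0]]]],float),K,np.array(c.get('distortion',np.zeros(5)),float))[0,0]
    v=P[:3,:3]@np.array([d[0],-d[1],-1]);return P[:3,3],v/np.linalg.norm(v)
def atz(cam,p,z):
    o,v=ray(cam,p);return o+v*(z-o[2])/v[2]
def tri(p1,p2):
    (o1,v1),(o2,v2)=ray('scene',p1),ray('top',p2)
    A=np.stack([v1,-v2],1);s=np.linalg.lstsq(A,o2-o1,rcond=None)[0]
    a,b=o1+s[0]*v1,o2+s[1]*v2;return (a+b)/2,np.linalg.norm(a-b)
def proj(cam,X):
    c=arm.get_calibration(cam);K=np.array(c['intrinsics']);P=np.array(c['pose'])
    q=P[:3,:3].T@(np.array(X)-P[:3,3]);q=q*[1,-1,-1];u=K@q;return u[[1,0]]/u[2]
E
python3 - <<'E'
from h import *
np.set_printoptions(precision=4,suppress=True)
s=arm.observe();print({k:np.round(v,3) for k,v in s.items()})
for c in('scene','top'):
    k=arm.get_calibration(c);print(c,k.keys(),k['intrinsics'],np.array(k['pose']));save(c,c+'0.png')
for q in('weight_large','spine_large','mouth_large','seat_large','weight_medium','weight_small','load_cell','eye','bottle','cap'):
    r={c:arm.place_of(c,q) for c in('scene','top')}
    print(q,[[(np.round(d['point'],1).tolist(),round(d['conf'],2)) for d in r[c][:2]] for c in r],end=' ')
    if r['scene'] and r['top']: print(*tri(r['scene'][0]['point'],r['top'][0]['point']))
    else: print()
E
```

```text
{'clock': np.float64(0.0), 'joints': array([ 1.156,  0.435,  0.025,  1.574, -0.012,  1.134, -0.075]), 'dq': array([ 0.   , -0.   ,  0.   ,  0.002, -0.001, -0.001,  0.001]), 'joint_efforts': array([  0.   , -66.783,   0.985, -31.445,  -0.06 ,   0.043,   0.   ]), 'position': array([ 0.192, -0.595,  0.404]), 'ee_rot': array([-3.102, -0.487,  0.001]), 'force': array([ 0.941, -0.418, -0.361]), 'ft_torque': array([-0.017,  0.001,  0.009]), 'gripper_force': np.float64(0.0), 'width': np.float64(1.004)}
scene dict_keys(['intrinsics', 'pose']) [[510.5893   0.     278.9943]
 [  0.     510.5893 198.7942]
 [  0.       0.       1.    ]] [[-0.8818  0.2593 -0.394  -0.0154]
 [-0.4716 -0.4963  0.7289  0.9646]
 [-0.0065  0.8285  0.5599  0.8751]
 [ 0.      0.      0.      1.    ]]
top dict_keys(['intrinsics', 'pose']) [[450.7901   0.     286.3961]
 [  0.     450.7901 208.6905]
 [  0.       0.       1.    ]] [[ 0.0213  0.9919 -0.1249  0.3294]
 [-0.9997  0.023   0.0116  0.0057]
 [ 0.0144  0.1246  0.9921  1.3715]
 [ 0.      0.      0.      1.    ]]
weight_large [[([193.4, 344.4], 0.86)], [([232.4, 378.9], 
[... 385 characters left out ...]
  0.1186] 0.003454111877798782
weight_medium [[([231.3, 312.5], 0.67)], [([225.7, 304.5], 0.73)]] [ 0.4448 -0.0687  0.0036] 0.012498296369565984
weight_small [[([215.8, 339.3], 0.58)], [([224.8, 304.9], 0.47), ([239.5, 347.1], 0.44)]] [ 0.4084 -0.0758  0.0718] 0.08102577141147915
load_cell [[([288.3, 200.4], 0.66), ([168.5, 354.1], 0.38)], [([182.4, 199.5], 0.71)]] [0.5798 0.2599 0.0044] 0.006773009405117773
eye [[([201.4, 253.0], 0.82)], [([199.8, 222.1], 0.62), ([240.4, 343.3], 0.61)]] [0.4906 0.1565 0.226 ] 0.004665400606277104
bottle [[([259.7, 289.9], 0.76)], []] 
cap [[([217.4, 281.4], 0.72), ([260.8, 290.5], 0.47)], [([221.6, 252.0], 0.86)]] [0.4492 0.0858 0.1484] 0.007381121723214403
```

View pics/scene0.png

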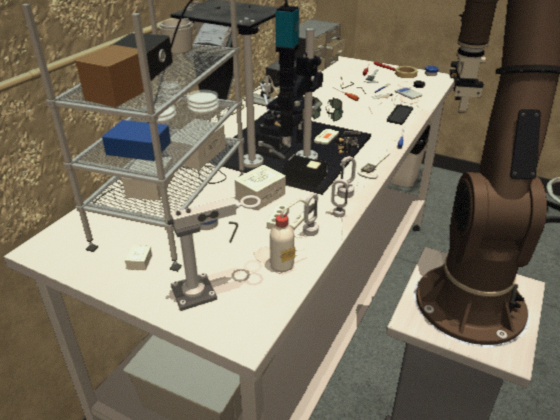

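View pics/top0.png

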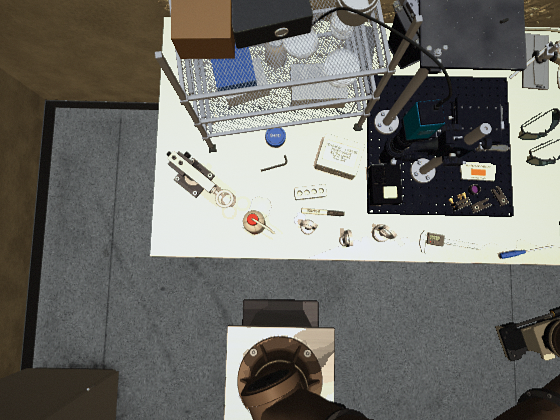

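The scene view shows the load cell at about (200,205), the bottle at (250,283) and three weights at (215,311), (198,341) and (170,348). In the top view the weights are at columns 308, 346 and 384, and the rightmost looks largest. I'll zoom in and refine.

Run:
```python
from h import *
np.set_printoptions(precision=4,suppress=True)
a=cv2.imread('pics/scene0.png')[140:280,230:370];b=cv2.imread('pics/top0.png')[170:260,200:420]
cv2.imwrite('pics/c.png',cv2.vconcat([cv2.resize(cv2.resize(a,None,fx=4,fy=4,interpolation=2)[:280],(560,280)) if 0 else cv2.resize(a,(300,300),interpolation=2).copy() if 0 else cv2.copyMakeBorder(cv2.resize(a,(320,320),interpolation=2),0,0,0,340,cv2.BORDER_CONSTANT),cv2.resize(b,(660,270),interpolation=2)]))
from collections import defaultdict
D=defaultdict(list)
for i in range(4):
  for q in('weight_large','spine_large','mouth_large','seat_large','weight_medium','weight_small','load_cell','eye','bottle','cap'):
    for c in('scene','top'):
      if i==0 or q in('weight_large','spine_large','mouth_large','seat_large','eye','load_cell','cap'):
        r=arm.place_of(c,q); D[q,c]+= [d['point'] for d in r[:1]]
  for c in('scene','top'): arm.get_image(c)
for k,v in D.items(): print(k,np.round(v,1).tolist())
for q in('weight_large','spine_large','mouth_large','seat_large','eye','load_cell','cap'):
    print(q,*tri(np.median(D[q,'scene'],0),np.median(D[q,'top'],0)))
for q in('weight_large','weight_medium','weight_small'):
  for c in('scene','top'):
    for d in arm.silhouettes(c,q)[:3]: print(q,c,round(d['conf'],2),np.round(d['point']),d['region'].sum())
print(arm.observe()['clock'])
```

```text
('weight_large', 'scene') [[193.4, 344.4], [194.5, 348.1], [196.2, 348.9], [197.1, 344.7]]
('weight_large', 'top') [[232.4, 378.9], [233.3, 378.5], [235.8, 379.9]]
('spine_large', 'scene') [[166.4, 354.9], [167.0, 351.0], [165.8, 354.4], [168.1, 353.4]]
('spine_large', 'top') [[239.2, 391.5], [237.1, 393.0], [236.7, 393.5], [236.4, 395.6]]
('mouth_large', 'scene') [[168.3, 340.6], [218.4, 282.4], [170.2, 341.8], [169.8, 341.4]]
('mouth_large', 'top') [[227.9, 381.5], [228.0, 382.2], [226.5, 378.8]]
('seat_large', 'scene') [[159.0, 349.5], [157.4, 350.2], [158.6, 348.5], [157.1, 350.0]]
('seat_large', 'top') [[232.5, 392.2], [230.8, 391.9], [232.2, 392.6], [231.1, 390.8]]
('weight_medium', 'scene') [[231.3, 312.5]]
('weight_medium', 'top') [[225.7, 304.5]]
('weight_small', 'scene') [[215.8, 339.3]]
('weight_small', 'top') [[224.8, 304.9]]
('load_cell', 'scene') [[288.3, 200.4], [290.8, 201.5], [287.5, 200.0], [290.0, 204.1]]
('load_cell', 'top') [[182.4, 199.5], [183.7, 197.9], [182.0, 198.3], [182.4, 198.6]]
('eye', 'scene') [[201.4, 253.0], [201.4, 249.9], [202.1, 250.8], [203.4, 25
[... 317 characters left out ...]
e [ 0.4309 -0.2969 -0.0072] 0.005361728966336665
spine_large [ 0.4174 -0.3156  0.0897] 0.0014647623796427247
mouth_large [ 0.4439 -0.2819  0.0885] 0.004312430827033301
seat_large [ 0.4293 -0.3043  0.1224] 0.0005628326674393106
eye [0.4944 0.1539 0.2214] 0.0029138790972286204
load_cell [0.5783 0.2623 0.0047] 0.0037134761573496804
cap [0.4514 0.0838 0.1483] 0.0011213779616846508
weight_large scene 0.55 [179. 350.] 326
weight_large top 0.69 [232. 382.] 342
weight_medium scene 0.65 [220. 310.] 399
weight_medium scene 0.27 [179. 348.] 348
weight_medium top 0.43 [233. 387.] 321
weight_small scene 0.66 [202. 338.] 284
weight_small scene 0.28 [220. 313.] 433
weight_small top 0.59 [240. 347.] 165
4.9
```

View pics/c.png

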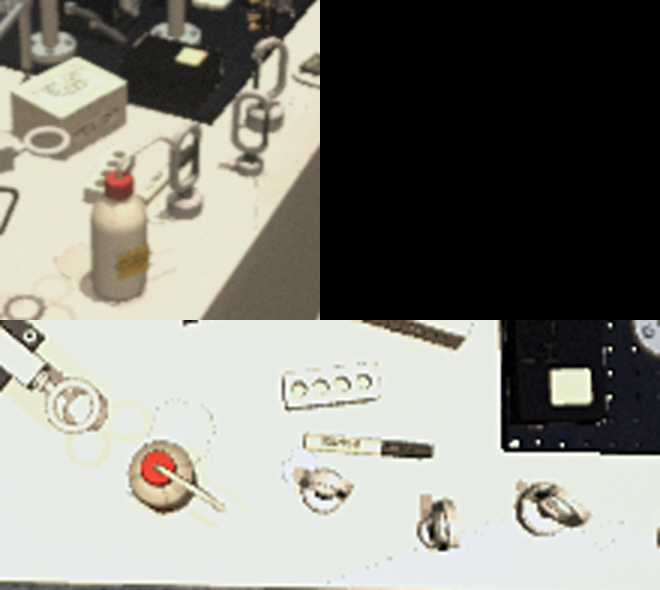

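The crop confirms it: the rightmost weight (top view 384,231) is the large one. The bottle cap is at (220,252), and the spout tip is near (233,274), pointing away from the eye. Next I work out the moves.

```bash
cat >> h.py <<'E'
def to(x,y,z,ang,pos=None):
    """target grasp point & closing-line angle(deg) -> tool-axis shift and roll"""
    s=arm.observe();M=R.from_rotvec(s['ee_rot']).as_matrix();p=np.array(s['position'])
    d=M.T@(np.array([x,y,z+.159])-p); a=np.degrees(np.arctan2(M[1,1],M[0,1]))
    r=(ang-a+90)%180-90
    print('shift',np.round(d,4),'roll',round(-np.radians(r),3),'| grasp',np.round(p+.159*M[:,2],4),'ang',round(a,1),'tilt',np.round(M[:,2],3),'t',s['clock'],'F',np.round(s['force'],1),'w',round(s['width']*91.8,1),'gf',round(s['gripper_force'],1))
E
python3 - <<'E'
from h import *
t=atz('top',[232.7,274],.183);c=atz('top',[219.8,252.3],.149);print(t,c,np.degrees(np.arctan2(*(t-c)[[1,0]])))
for cc in (255,300,340): print('edge',atz('top',[258,cc],0))
print('med',atz('top',[225.7,304.5],0))
to(.452,.084,.25,np.degrees(np.arctan2(*(t-c)[[1,0]]))+90)
print(arm.observe()['clock'])
E
```

```text
[0.41445529 0.0231628  0.183     ] [0.45071168 0.08357099 0.149     ] -120.97175322628912
edge [0.34973698 0.08134558 0.        ]
edge [ 0.35267188 -0.05469074  0.        ]
edge [ 0.35528771 -0.17593797  0.        ]
med [ 0.45102544 -0.06671391  0.        ]
shift [ 0.4559 -0.5663 -0.0043] roll -0.719 | grasp [ 0.1917 -0.5949  0.2457] ang -72.1 tilt [ 0. -0. -1.] t 4.9 F [-0.4 -0.2 -1. ] w 91.8 gf 0.0
4.9
```

```bash
python3 -m inch '0.03 -0.038 0 0 0.0918; 0.06 -0.076 0 0 0.0918; 0.09 -0.114 0 0 0.0918; 0.12 -0.152 0 0 0.0918; 0.152 -0.189 0 0 0.0918'; python3 -m inch '0.03 -0.038 0 0 0.0918; 0.06 -0.076 0 0 0.0918; 0.09 -0.114 0 0 0.0918; 0.12 -0.152 0 0 0.0918; 0.152 -0.189 0 0 0.0918';python3 -m inch '0.03 -0.038 0 -0.14 0.0918; 0.06 -0.076 0 -0.28 0.0918; 0.09 -0.114 0 -0.42 0.0918; 0.12 -0.152 0 -0.57 0.0918; 0.15 -0.188 0 -0.72 0.0918'
python3 - <<'E'
from h import *
to(.452,.084,.143,-31)
E
```

```text
clock: 5.4
position: [0.2785, -0.3665, 0.4049]
ee_rot: [3.103, 0.487, 0.0]
force: [1.6, 0.5, -0.1]
width: 1.0
gripper_force: 0.0
clock: 5.9
position: [0.3652, -0.14, 0.4051]
ee_rot: [3.103, 0.487, 0.001]
force: [1.5, -0.5, 0.7]
width: 0.999
gripper_force: 0.0
clock: 6.4
position: [0.4505, 0.0852, 0.4051]
ee_rot: [2.728, 1.558, 0.002]
force: [1.0, 0.1, 0.7]
width: 1.0
gripper_force: 0.0
shift [-0.0003  0.0018  0.1031] roll 0.008 | grasp [0.4507 0.0852 0.2461] ang -30.5 tilt [ 0.001 -0.    -1.   ] t 6.4 F [1.  0.1 0.7] w 91.8 gf 0.0
```

```bash
python3 -m inch '0 0 0.03 0 0.0918; 0 0 0.06 0 0.0918; 0 0.001 0.08 0 0.0918; 0 0.001 0.102 0 0.0918; 0 0.001 0.102 0 0.0918'; python3 -m inch '0 0 0 0 0.02; 0 0 0 0 0.02; 0 0 0 0 0.02; 0 0 0 0 0.02; 0 0 0 0 0.02' 25
python3 - <<'E'
from h import *
to(.415,.015,.2,-31);save('scene','s1.png')
E
```

```text
clock: 6.9
position: [0.4502, 0.0822, 0.3007]
ee_rot: [-2.731, -1.549, 0.006]
force: [-0.1, -0.7, -0.3]
width: 0.998
gripper_force: 0.0
clock: 7.4
position: [0.4514, 0.0826, 0.3034]
ee_rot: [2.732, 1.549, 0.002]
force: [0.2, -0.7, 3.3]
width: 0.662
gripper_force: 25.0
shift [-0.0766  0.0035 -0.0557] roll 0.002 | grasp [0.4517 0.0826 0.1444] ang -30.9 tilt [ 0.002  0.    -1.   ] t 7.4 F [ 0.2 -0.7  3.3] w 60.7 gf 25.0
```

Run:
```python
from h import *
import cv2
a=cv2.imread('pics/s1.png')[120:290,200:370];save('top','t1.png');b=cv2.imread('pics/t1.png')[170:280,190:320]
cv2.imwrite('pics/c1.png',cv2.hconcat([cv2.resize(a,(400,400),interpolation=2),cv2.resize(b,(400,400),interpolation=2)]))
```

```text
(no output)
```

View pics/c1.png

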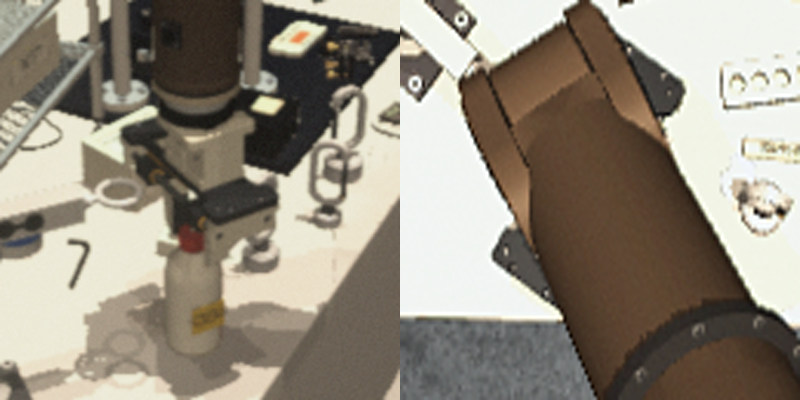

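The fingers straddle the cap and the bottle still stands upright. They look as if they are still closing, so I hold and let them finish.

```bash
python3 -m inch '0 0 0 0 0.02; 0 0 0 0 0.02; 0 0 0 0 0.02; 0 0 0 0 0.02; 0 0 0 0 0.02' 25
```

```text
clock: 8.0
position: [0.4516, 0.0827, 0.3033]
ee_rot: [2.732, 1.549, 0.002]
force: [1.1, -0.9, 6.3]
width: 0.666
gripper_force: 25.0
```

The fingers stopped at 61 mm with an upward force, so the tips are on the bottle's shoulder. The cap measured at 148 mm rather than 139, so I open, rise 11 mm and regrip.

```bash
python3 -m inch '0 0 0 0 0.08; 0 0 0 0 0.08; 0 0 -0.006 0 0.08; 0 0 -0.011 0 0.08; 0 0 -0.011 0 0.08' 25;python3 -m inch '0 0 0 0 0.02; 0 0 0 0 0.02; 0 0 0 0 0.02; 0 0 0 0 0.02; 0 0 0 0 0.02' 25;python3 -m inch '0 0 0 0 0.02; 0 0 0 0 0.02; 0 0 0 0 0.02; 0 0 0 0 0.02; 0 0 0 0 0.02' 25
```

```text
clock: 8.5
position: [0.4514, 0.0827, 0.3145]
ee_rot: [2.732, 1.549, 0.002]
force: [-0.0, 0.2, 0.7]
width: 0.872
gripper_force: 0.0
clock: 9.0
position: [0.4511, 0.0826, 0.3136]
ee_rot: [-2.733, -1.55, 0.0]
force: [-0.6, 0.2, -0.0]
width: 0.485
gripper_force: 0.0
clock: 9.5
position: [0.4511, 0.0825, 0.3137]
ee_rot: [2.733, 1.55, 0.0]
force: [0.5, 0.7, -0.5]
width: 0.338
gripper_force: 25.0
```

The grip now reads 31 mm, which is the cap. Next I lift, carry and set it down.

```bash
python3 -m inch '0 0 -0.015 0 0.02; 0 0 -0.03 0 0.02; -0.015 0 -0.03 0 0.02; -0.04 0.001 -0.03 0 0.02; -0.06 0.002 -0.03 0 0.02' 25; python3 -m inch '-0.012 0.001 0 0 0.02; -0.017 0.001 0 0 0.02; -0.017 0.001 0.012 0 0.02; -0.017 0.001 0.022 0 0.02; -0.017 0.001 0.026 0 0.02' 25
python3 - <<'E'
from h import *
to(.415,.015,.1547,-31);save('scene','s2.png')
E
```

```text
clock: 10.0
position: [0.4212, 0.0293, 0.3435]
ee_rot: [-2.732, -1.55, 0.001]
force: [0.5, -1.4, -1.6]
width: 0.338
gripper_force: 25.0
clock: 10.5
position: [0.4139, 0.0153, 0.3167]
ee_rot: [-2.731, -1.55, 0.002]
force: [-0.1, -0.4, -2.8]
width: 0.336
gripper_force: 25.0
shift [0.0003 0.0011 0.003 ] roll 0.003 | grasp [0.4137 0.0153 0.1577] ang -30.8 tilt [-0.002  0.    -1.   ] t 10.5 F [-0.1 -0.4 -2.8] w 30.8 gf 25.0
```

Lower to contact, release, then rise.

```bash
python3 -m inch '0 0 0.002 0 0.02; 0 0 0.0035 0 0.02; 0 0 0.0035 0 0.02; 0 0 0.0035 0 0.07; 0 0 0.0035 0 0.07' 25;  python3 -m inch '0 0 0 0 0.07; 0 0 -0.03 0 0.07; 0 0 -0.06 0 0.07; 0 0 -0.09 0 0.07; 0 0 -0.11 0 0.07'
python3 - <<'E'
from h import *
to(.4165,-.317,.25,-38)
save('scene','s2.png'); a=cv2.imread('pics/s2.png')[120:290,200:370];cv2.imwrite('pics/c2.png',cv2.resize(a,(500,500),interpolation=2))
E
```

```text
clock: 11.05
position: [0.4144, 0.015, 0.3146]
ee_rot: [2.732, 1.549, 0.001]
force: [0.2, 0.1, 0.1]
width: 0.471
gripper_force: 0.0
clock: 11.55
position: [0.4143, 0.0152, 0.4264]
ee_rot: [2.732, 1.549, 0.003]
force: [0.7, -0.1, -0.9]
width: 0.762
gripper_force: 0.0
shift [-0.284   0.1723  0.0174] roll 0.124 | grasp [0.4147 0.0152 0.2674] ang -30.9 tilt [ 0.002 -0.    -1.   ] t 11.55 F [ 0.7 -0.1 -0.9] w 69.9 gf 0.0
```

View pics/c2.png

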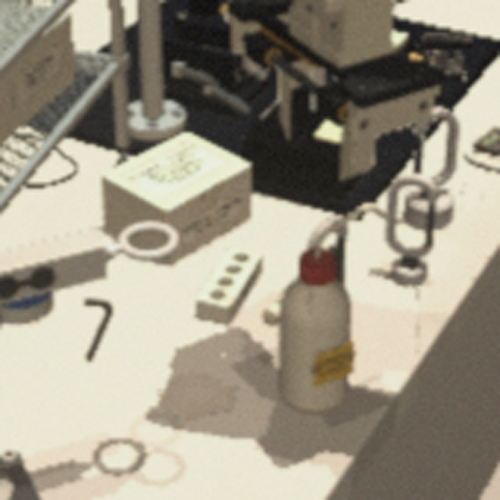

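The bottle stands upright at its new place, well clear of the ring (150,240 in the crop). Next is the large weight.

```bash
python3 -m inch '-0.04 0.025 0 0.02 0.0918; -0.08 0.05 0 0.04 0.0918; -0.12 0.074 0 0.06 0.0918; -0.16 0.098 0 0.08 0.0918; -0.2 0.122 0 0.1 0.0918'; python3 -m inch '-0.04 0.025 0 0.01 0.0918; -0.08 0.05 0 0.01 0.0918; -0.08 0.05 0.015 0.01 0.0918'
python3 - <<'E'
from h import *
np.set_printoptions(precision=4,suppress=True)
from collections import defaultdict
D=defaultdict(list)
def med(a): 
    a=np.array(a);m=np.median(a,0);return a[np.linalg.norm(a-m,axis=1)<8].mean(0)
for i in range(5):
  for c in('scene','top'):
    arm.get_image(c)
    for q in('weight_large','spine_large','mouth_large','seat_large','eye','load_cell'):
      if i>=2 and c=='top' and len(D[q,c])==0: continue
      D[q,c]+= [d['point'] for d in arm.place_of(c,q)[:1]]
for q in('weight_large','spine_large','mouth_large','seat_large','eye','load_cell'):
  S,T=D[q,'scene'],D[q,'top']; print(q,len(S),len(T))
  if S and T: print(med(S),med(T),*tri(med(S),med(T)))
to(.4165,-.317,.25,-38)
E
```

```text
clock: 12.1
position: [0.4158, -0.2211, 0.4244]
ee_rot: [2.807, 1.41, 0.0]
force: [1.1, 1.1, -0.1]
width: 1.001
gripper_force: 0.0
clock: 12.4
position: [0.4071, -0.3203, 0.41]
ee_rot: [2.816, 1.382, -0.001]
force: [0.3, 1.7, -0.7]
width: 1.001
gripper_force: 0.0
weight_large 5 5
[195.1  345.48] [232.625 379.275] [ 0.4337 -0.298  -0.0078] 0.004062401253550454
spine_large 5 4
[166.35  352.825] [238.    392.625] [ 0.4167 -0.3121  0.0928] 0.007126961343039381
mouth_large 5 5
[168.86 340.88] [226.325 380.075] [ 0.4454 -0.2773  0.0947] 0.0006076925920841802
seat_large 5 5
[157.6  349.48] [230.975 390.8  ] [ 0.4299 -0.3004  0.1256] 0.00141837957116878
eye 5 5
[201.98 249.64] [198.6   222.225] [0.4963 0.1577 0.2229] 0.00013881730181822277
load_cell 4 5
[288.1   202.925] [183.94 198.76] [0.573  0.2605 0.009 ] 0.004237825956283363
shift [0.0019 0.0085 0.0002] roll 0.014 | grasp [ 0.4086 -0.3134  0.2502] ang -37.2 tilt [ 0. -0. -1.] t 15.9 F [-0.4  0.4  0.4] w 92.1 gf 0.0
```

```bash
python3 -m inch '0.001 0.005 0 0.015 0.0918; 0.002 0.009 0.02 0.028 0.0918; 0.002 0.009 0.06 0.028 0.0918; 0.002 0.009 0.1 0.028 0.0918; 0.002 0.009 0.13 0.028 0.0918'
python3 - <<'E'
from h import *
to(.417,-.3145,.09,-38.9)
save('scene','s3.png'); a=cv2.imread('pics/s3.png')[100:220,270:430];cv2.imwrite('pics/c3.png',cv2.resize(a,(800,600),interpolation=2))
E
```

```text
clock: 16.4
position: [0.4168, -0.3171, 0.2772]
ee_rot: [-2.833, -1.356, 0.001]
force: [-0.3, -0.4, -0.3]
width: 0.996
gripper_force: 0.0
shift [ 0.0021 -0.0015  0.0282] roll 0.001 | grasp [ 0.4167 -0.317   0.1182] ang -38.8 tilt [-0.001  0.001 -1.   ] t 16.4 F [-0.3 -0.4 -0.3] w 91.4 gf 0.0
```

View pics/c3.png

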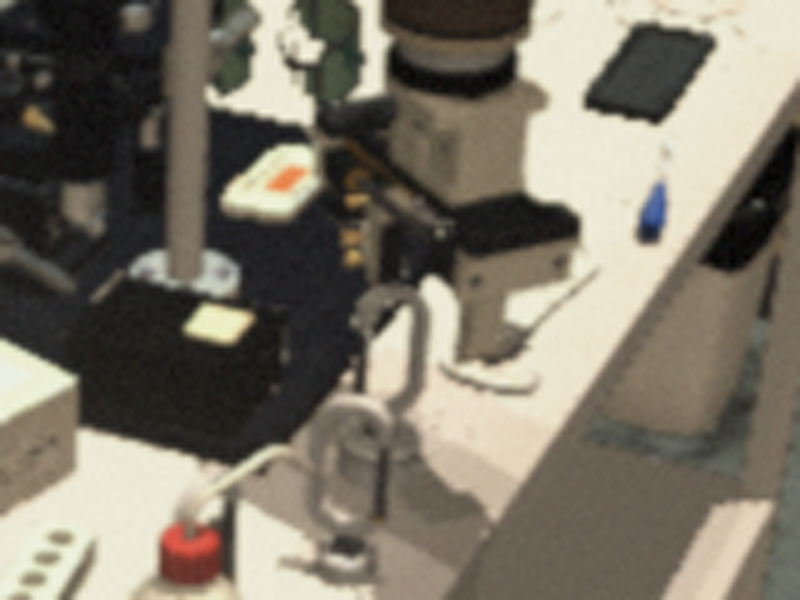

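The fingers straddle the large hook's spine, at about (415,330) in the crop. I go down and close.

```bash
python3 -m inch '0.001 -0.001 0.01 0 0.0918; 0.001 -0.001 0.02 0 0.0918; 0.001 -0.001 0.028 0 0.0918; 0.001 -0.001 0.028 0 0.05; 0.001 -0.001 0.028 0 0.02'; python3 -m inch '0 0 0 0 0; 0 0 0 0 0; 0 0 0 0 0; 0 0 0 0 0; 0 0 0 0 0' 30;python3 -m inch '0 0 0 0 0; 0 0 0 0 0; 0 0 0 0 0; 0 0 0 0 0; 0 0 0 0 0' 60
python3 - <<'E'
from h import *
to(.417,-.3145,.09,-38.9);print(arm.observe()['ft_torque'])
E
```

```text
clock: 16.95
position: [0.4171, -0.3159, 0.2518]
ee_rot: [2.832, 1.357, 0.001]
force: [-0.5, -0.4, 0.1]
width: 0.873
gripper_force: 0.0
clock: 17.45
position: [0.4168, -0.3158, 0.2513]
ee_rot: [2.833, 1.358, 0.0]
force: [0.1, -1.2, -0.4]
width: 0.443
gripper_force: 0.0
clock: 17.95
position: [0.4168, -0.3159, 0.2512]
ee_rot: [2.833, 1.357, -0.0]
force: [-0.2, -0.8, -1.9]
width: 0.102
gripper_force: 59.9
shift [ 0.0012 -0.0007  0.0022] roll 0.002 | grasp [ 0.4168 -0.3159  0.0922] ang -38.8 tilt [-0. -0. -1.] t 17.95 F [-0.2 -0.8 -1.9] w 9.3 gf 59.9
[-0.18872767 -0.10894242 -0.06479812]
```

The spine is gripped at 9.3 mm. I lift high enough to clear the bottle, then carry.

```bash
python3 -m inch '0 0 -0.02 0 0; 0 0 -0.06 0 0; 0 0 -0.11 0 0; 0 0 -0.16 0 0; 0 0 -0.208 0 0' 60
python3 - <<'E'
from h import *
to(.4425,.087,.30,-37.5);print(arm.observe()['ft_torque'])
E
```

```text
clock: 18.45
position: [0.4162, -0.3154, 0.4608]
ee_rot: [-2.832, -1.357, 0.001]
force: [1.6, -0.6, -4.4]
width: 0.106
gripper_force: 59.9
shift [ 0.3301 -0.2315  0.0021] roll -0.022 | grasp [ 0.416  -0.3153  0.3018] ang -38.8 tilt [-0.001  0.001 -1.   ] t 18.45 F [ 1.6 -0.6 -4.4] w 9.7 gf 59.9
[-0.29214702 -0.16711185 -0.02989219]
```

```bash
python3 -m inch '0.02 -0.014 0 0 0; 0.05 -0.035 0 0 0; 0.085 -0.06 0 0 0; 0.12 -0.084 0 0 0; 0.155 -0.109 0 0 0' 60;python3 -m inch '0.035 -0.024 0 0 0; 0.07 -0.049 0 0 0; 0.105 -0.073 0 0 0; 0.135 -0.094 0 0 0; 0.155 -0.109 0 -0.02 0' 60; python3 -m inch '0.01 -0.006 0 0 0; 0.02 -0.013 0 0 0; 0.02 -0.013 0 0 0'
python3 - <<'E'
from h import *
np.set_printoptions(precision=4,suppress=True)
from collections import defaultdict
D=defaultdict(list)
to(.4425,.087,.22,-37.5)
def med(a): 
    a=np.array(a);m=np.median(a,0);return a[np.linalg.norm(a-m,axis=1)<8].mean(0)
Q=('weight_large','spine_large','mouth_large','seat_large','eye')
for i in range(3):
  for c in('scene','top'):
    arm.get_image(c)
    for q in Q: D[q,c]+= [d['point'] for d in arm.place_of(c,q)[:1]]
for q in Q:
  S,T=D[q,'scene'],D[q,'top']; print(q,np.round(S,1).tolist(),np.round(T,1).tolist())
  if S and T: print(*tri(med(S),med(T)))
save('scene','s4.png'); a=cv2.imread('pics/s4.png')[120:260,190:330];cv2.imwrite('pics/c4.png',cv2.resize(a,(600,600),interpolation=2))
print(arm.observe()['clock'])
E
```

```text
clock: 18.95
position: [0.4283, -0.125, 0.4587]
ee_rot: [-2.833, -1.357, 0.002]
force: [1.1, 0.0, -4.0]
width: 0.104
gripper_force: 59.9
clock: 19.45
position: [0.4404, 0.0652, 0.4588]
ee_rot: [-2.817, -1.39, 0.001]
force: [0.2, -1.2, -4.1]
width: 0.106
gripper_force: 59.9
clock: 19.75
position: [0.4428, 0.087, 0.4588]
ee_rot: [-2.818, -1.388, 0.001]
force: [0.4, -0.2, -4.9]
width: 0.106
gripper_force: 59.9
shift [-0.0001 -0.0002  0.0798] roll -0.001 | grasp [0.4426 0.087  0.2998] ang -37.6 tilt [-0.001  0.    -1.   ] t 19.75 F [ 0.4 -0.2 -4.9] w 9.8 gf 59.9
weight_large [[201.0, 279.7], [203.3, 276.5], [203.2, 274.7]] []
spine_large [[165.3, 286.5], [165.4, 284.1], [163.0, 284.5]] []
mouth_large [[168.1, 268.0], [167.3, 267.4], [168.1, 267.9]] [[240.4, 280.5]]
[0.4455 0.035  0.2594] 0.12488742654157167
seat_large [[155.9, 275.2], [154.5, 277.3]] []
eye [[200.9, 251.1], [202.3, 249.3]] []
21.6
```

View pics/c4.png

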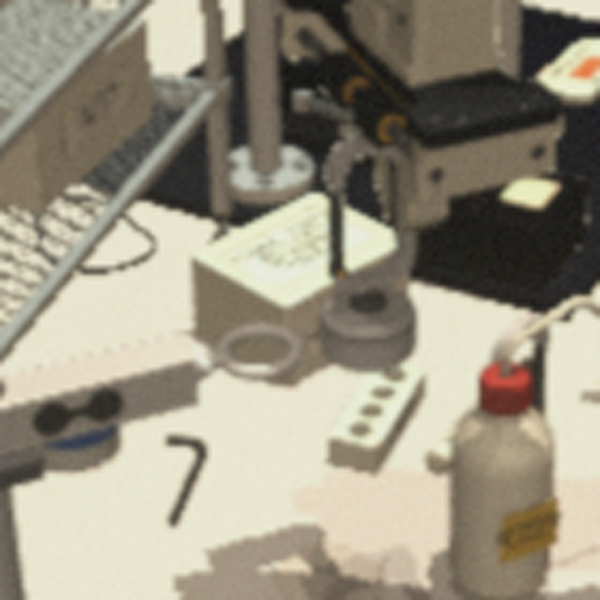

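The large weight hangs upright in the grip above the ring (ring centre about (262,350) in the crop), and the bottle is clear. I compare predicted and seen pixels to calibrate the in-hand offset.

Run:
```python
from h import *
from scipy.optimize import least_squares
np.set_printoptions(precision=4,suppress=True)
obs={'o':((0,0),[202.5,277]),'spine':((-.022,.085),[164.6,285]),'mouth':((.020,.095),[167.8,267.8]),'seat':((0,.119),[155.2,276.2])}
th=np.radians(52.4);u=np.array([np.cos(th),np.sin(th)])
def P(x,z,dx=0,dz=0):
    g=np.array([.4426,.087]);o=g+u*(.022+dx);return [*(o+u*x),.2998-.092+z+dz]
for k,(a,b) in obs.items(): print(k,proj('scene',P(*a)),b)
f=lambda d:np.ravel([proj('scene',P(*a,*d))-b for a,b in obs.values()])
print('dx,dz',least_squares(f,[0,0]).x)
print('eye',proj('scene',[.4955,.156,.222]),[201.8,250]);
# ring ellipse in the scene picture
im=cv2.imread('pics/s4.png')
for r in (.016,.024):
    p=np.array([proj('scene',[.4955+r*np.cos(t),.156+r*np.sin(t),.222]) for t in np.linspace(0,6.28,33)]);print('pred ring rows/cols',p.min(0),p.max(0))
print('seen outer rows/cols ~',120+320*140/600,120+380*140/600,190+212*140/600,190+302*140/600)
```

```text
o [200.3673 276.5292] [202.5, 277]
spine [166.7459 285.1303] [164.6, 285]
mouth [166.9027 267.8511] [167.8, 267.8]
seat [155.5008 276.0277] [155.2, 276.2]
dx,dz [-0.0002 -0.0003]
eye [201.9954 250.3142] [201.8, 250]
pred ring rows/cols [198.0639 243.2447] [206.0182 257.3693]
pred ring rows/cols [196.1311 239.7043] [208.0646 260.8913]
seen outer rows/cols ~ 194.66666666666669 208.66666666666669 239.46666666666667 260.4666666666667
```

Prediction and image agree within about 2 mm. I go down to gate height and approach slowly.

```bash
python3 -m inch '0 0 0.025 0 0; 0 0 0.05 0 0; 0 0 0.07 0 0; 0 0 0.08 0 0; 0 0 0.08 0 0' 60; python3 -m inch '0.005 0 0 0 0; 0.01 0 0 0 0; 0.014 0 0 0 0; 0.016 0 0 0 0; 0.016 0 0 0 0'
python3 - <<'E'
from h import *
to(.4425,.087,.22,-37.5)
save('scene','s5.png'); a=cv2.imread('pics/s5.png')[150:250,210:310];cv2.imwrite('pics/c5.png',cv2.resize(a,(600,600),interpolation=2))
E
```

```text
clock: 22.1
position: [0.4428, 0.086, 0.3783]
ee_rot: [-2.819, -1.386, 0.003]
force: [0.3, -0.5, -3.6]
width: 0.106
gripper_force: 59.9
clock: 22.6
position: [0.4531, 0.0993, 0.3795]
ee_rot: [-2.819, -1.387, -0.001]
force: [0.6, 0.2, -5.1]
width: 0.104
gripper_force: 59.9
shift [-0.0162 -0.0009  0.0005] roll -0.002 | grasp [0.4532 0.0993 0.2205] ang -37.6 tilt [ 0.001  0.    -1.   ] t 22.6 F [ 0.6  0.2 -5.1] w 9.5 gf 59.9
```

View pics/c5.png

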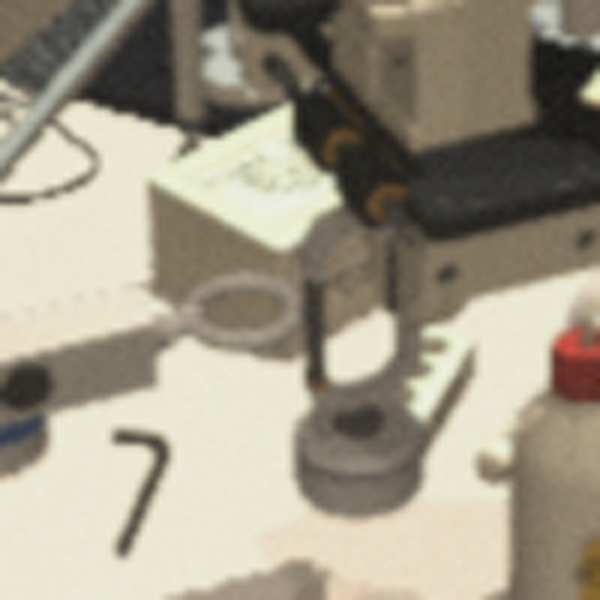

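The ring's front bar (300,315 in the crop) lies just in front of the dark gate, below the nose. I press in with small steps and watch the force.

```bash
python3 -m inch '0.002 0 0 0 0; 0.004 0 0 0 0; 0.006 0 0 0 0; 0.008 0 0 0 0; 0.01 0 0 0 0' 60; python3 -m inch '0.002 0 0 0 0; 0.004 0 0 0 0; 0.005 0 0 0 0; 0.005 0 0 0 0'
```

```text
clock: 23.15
position: [0.459, 0.1067, 0.3792]
ee_rot: [2.819, 1.385, -0.001]
force: [-2.0, -2.5, -4.0]
width: 0.101
gripper_force: 59.9
clock: 23.55
position: [0.462, 0.1108, 0.3791]
ee_rot: [-2.819, -1.386, 0.0]
force: [-1.9, -1.6, -5.5]
width: 0.103
gripper_force: 59.9
```

```bash
python3 -m inch '0.002 0 0 0 0; 0.004 0 0 0 0; 0.006 0 0 0 0; 0.007 0 0 0 0; 0.007 0 0 0 0' 60; python3 -m inch '0.002 0 0 0 0; 0.004 0 0 0 0; 0.006 0 0 0 0; 0.006 0 0 0 0; 0.006 0 0 0 0'
python3 - <<'E'
from h import *
to(.4425,.087,.22,-37.5)
save('scene','s6.png'); a=cv2.imread('pics/s6.png')[150:250,210:310];cv2.imwrite('pics/c6.png',cv2.resize(a,(600,600),interpolation=2))
E
```

```text
clock: 24.05
position: [0.4663, 0.1164, 0.3791]
ee_rot: [-2.819, -1.386, 0.0]
force: [-2.3, -2.5, -5.9]
width: 0.104
gripper_force: 59.9
clock: 24.55
position: [0.47, 0.1211, 0.379]
ee_rot: [-2.819, -1.386, -0.0]
force: [-1.0, -2.5, -7.7]
width: 0.1
gripper_force: 59.9
shift [-0.0438 -0.0009  0.    ] roll -0.002 | grasp [0.47   0.1212 0.22  ] ang -37.6 tilt [-0.  0. -1.] t 24.55 F [-1.  -2.5 -7.7] w 9.2 gf 59.9
```

View pics/c6.png

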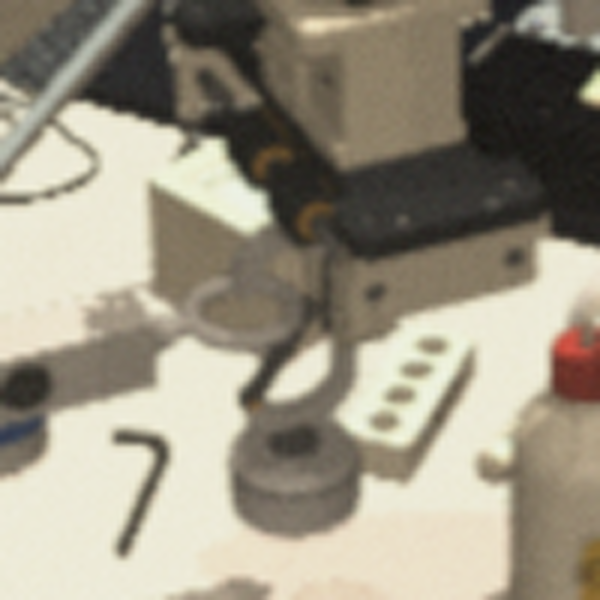

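The gate (dark, from (250,400) to (320,310) in the crop) has swung inward and the bar is inside the hook. I let the hook down slowly.

```bash
python3 -m inch '0 0 0.004 0 0; 0 0 0.008 0 0; 0 0 0.012 0 0; 0 0 0.015 0 0; 0 0 0.015 0 0' 60; python3 -m inch '0 0 0.002 0 0; 0 0 0.004 0 0; 0 0 0.006 0 0; 0 0 0.006 0 0; 0 0 0.006 0 0'
```

```text
clock: 25.1
position: [0.4699, 0.1212, 0.3638]
ee_rot: [-2.819, -1.386, 0.0]
force: [-0.6, 0.1, -5.0]
width: 0.107
gripper_force: 59.9
clock: 25.6
position: [0.4699, 0.121, 0.3582]
ee_rot: [2.819, 1.386, -0.0]
force: [0.5, 0.4, -4.1]
width: 0.105
gripper_force: 59.9
```

The gate force has gone, so it has snapped past the bar. I continue to the seat.

```bash
python3 -m inch '0 0 0.001 0 0; 0 0 0.002 0 0; 0 0 0.003 0 0; 0 0 0.003 0 0; 0 0 0.003 0 0' 60;  python3 -m inch '0 0 0.0005 0 0; 0 0 0.001 0 0; 0 0 0.0015 0 0; 0 0 0.0015 0 0'
```

```text
clock: 26.1
position: [0.47, 0.1211, 0.3554]
ee_rot: [2.819, 1.386, 0.0]
force: [-0.2, 0.9, -1.2]
width: 0.103
gripper_force: 59.9
clock: 26.5
position: [0.47, 0.1212, 0.3549]
ee_rot: [2.819, 1.385, 0.002]
force: [-5.5, -3.1, 12.9]
width: 0.103
gripper_force: 59.9
```

```bash
python3 -m inch '0 0 -0.0005 0 0; 0 0 -0.001 0 0; 0 0 -0.0012 0 0; 0 0 -0.0012 0 0' 60
python3 - <<'E'
from h import *
to(.47,.1211,.197,-37.5)
save('scene','s7.png'); a=cv2.imread('pics/s7.png')[150:250,210:310];cv2.imwrite('pics/c7.png',cv2.resize(a,(600,600),interpolation=2))
E
```

```text
clock: 26.9
position: [0.47, 0.1211, 0.3552]
ee_rot: [2.819, 1.386, 0.001]
force: [-1.6, -1.4, 4.7]
width: 0.107
gripper_force: 59.9
shift [ 0.     -0.     -0.0008] roll -0.003 | grasp [0.4701 0.1211 0.1962] ang -37.7 tilt [ 0.  0. -1.] t 26.9 F [-1.6 -1.4  4.7] w 9.8 gf 59.9
```

View pics/c7.png

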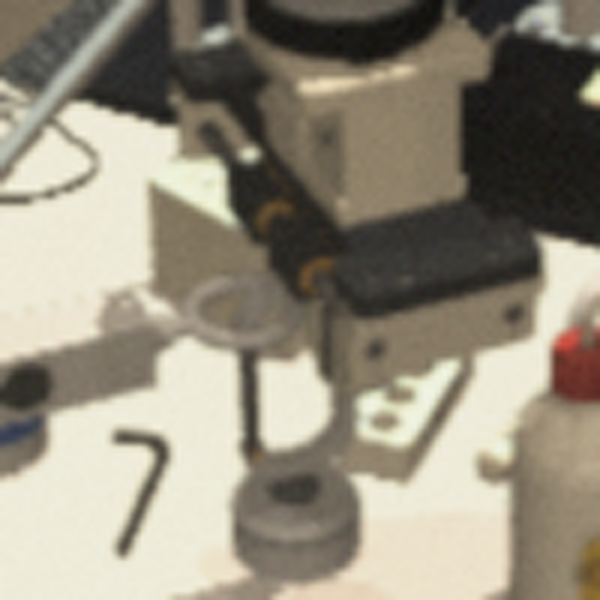

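The gate stands upright and shut (250, 350–455 in the crop) with the ring inside the hook. I ease the residual push and release gently.

```bash
python3 -m inch '0 0 -0.0004 0 0; 0 0 -0.0006 0 0; 0 0 -0.0006 0 0' 60; python3 -m inch '0 0 0 0 0; 0 0 0 0 0.014; 0 0 0 0 0.02; 0 0 0 0 0.03; 0 0 0 0 0.05' 10; python3 -m inch '0 0 0 0 0.06; 0 0 0 0 0.06; 0 0 0 0 0.06; 0 0 0 0 0.06; 0 0 0 0 0.06'
```

```text
clock: 27.25
position: [0.47, 0.1211, 0.3553]
ee_rot: [-2.819, -1.386, 0.0]
force: [-0.3, -0.4, -1.1]
width: 0.105
gripper_force: 59.9
clock: 27.75
position: [0.4699, 0.1211, 0.3555]
ee_rot: [2.819, 1.386, 0.0]
force: [-0.5, 0.2, -0.5]
width: 0.348
gripper_force: 0.0
clock: 28.25
position: [0.4699, 0.121, 0.3555]
ee_rot: [2.819, 1.386, -0.0]
force: [-0.0, -0.5, 0.3]
width: 0.648
gripper_force: 0.0
```

```bash
python3 -m inch '0 0 -0.01 0 0.06; 0 0 -0.025 0 0.06; 0 0 -0.05 0 0.06; 0 0 -0.08 0 0.06; 0 0 -0.11 0 0.06';python3 -m inch '0 0 -0.02 0 0.06; -0.03 0 -0.03 0 0.06; -0.07 0 -0.03 0 0.06; -0.11 0 -0.03 0 0.06; -0.15 0 -0.03 0 0.06'; python3 -m inch '0 0 0 0 0.06; 0 0 0 0 0.06; 0 0 0 0 0.06; 0 0 0 0 0.06; 0 0 0 0 0.06';  python3 -m inch '0 0 0 0 0.06; 0 0 0 0 0.06; 0 0 0 0 0.06; 0 0 0 0 0.06; 0 0 0 0 0.06'
python3 - <<'E'
from h import *
a=save('scene','s8.png')
P=[arm.silhouettes('scene','weight_large') for _ in (0,)]
import time
for i in range(4):
    b=arm.get_image('scene');print(np.abs(a[180:250,230:280].astype(float)-b[180:250,230:280]).mean())
a=cv2.imread('pics/s8.png')[130:270,210:380];cv2.imwrite('pics/c8.png',cv2.resize(a,(728,600),interpolation=2))
E
```

```text
clock: 28.75
position: [0.4696, 0.1211, 0.4673]
ee_rot: [-2.819, -1.386, -0.0]
force: [0.7, 0.1, -0.4]
width: 0.659
gripper_force: 0.0
clock: 29.25
position: [0.3771, 0.0015, 0.4963]
ee_rot: [2.819, 1.387, 0.002]
force: [0.7, -1.5, 0.4]
width: 0.652
gripper_force: 0.0
clock: 29.75
position: [0.3787, 0.003, 0.4955]
ee_rot: [-2.818, -1.388, 0.0]
force: [-0.2, 0.6, 0.2]
width: 0.655
gripper_force: 0.0
clock: 30.25
position: [0.3783, 0.0022, 0.4955]
ee_rot: [2.819, 1.386, -0.0]
force: [-0.2, 0.4, 0.3]
width: 0.651
gripper_force: 0.0
1.6262857142857143
1.589904761904762
1.5765714285714285
1.6148571428571428
```

View pics/c8.png

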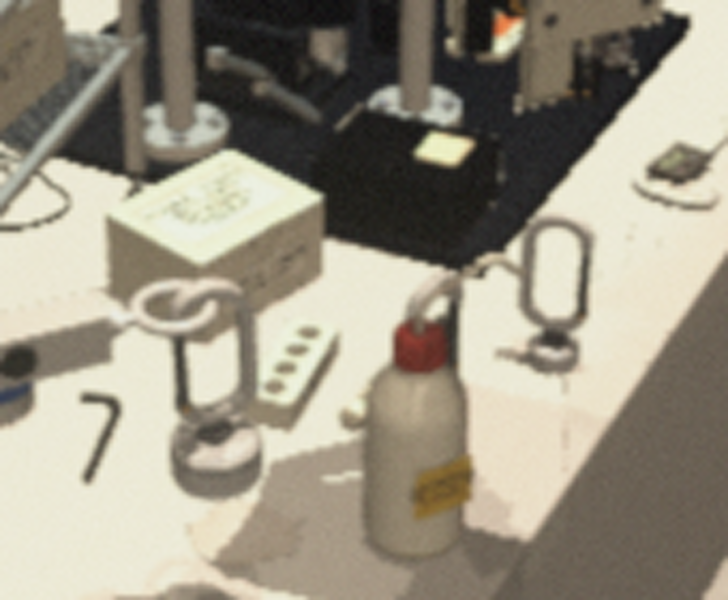

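The weight hangs from the ring with its gate shut (180, 335–405 in the crop). Frame differences are flat, so it looks at rest. The bottle is upright and the small weight stands in place; the medium one is mostly hidden behind the bottle. I hand in after one more second of settling.

```bash
python3 -m inch '0 0 0 0 0.06; 0 0 0 0 0.06; 0 0 0 0 0.06; 0 0 0 0 0.06; 0 0 0 0 0.06'; python3 -m inch '0 0 0 0 0.06; 0 0 0 0 0.06; 0 0 0 0 0.06; 0 0 0 0 0.06; 0 0 0 0 0.06'; python3 -c "
from cell import arm
print(arm.sign_off())"
```

```text
clock: 31.05
position: [0.3783, 0.0023, 0.4955]
ee_rot: [2.819, 1.386, -0.0]
force: [1.0, -0.7, -0.3]
width: 0.649
gripper_force: 0.0
clock: 31.55
position: [0.3783, 0.0023, 0.4955]
ee_rot: [2.819, 1.386, -0.0]
force: [-0.2, 0.3, 0.4]
width: 0.651
gripper_force: 0.0
the job is handed in; nothing more can be done
None
```

The job is handed in at 31.6 s: the bottle stands upright about 16 cm from the eye, and the large weight hangs still from it with the gate shut; the peak push I read on the load cell was about 18 N, and I did not go near the other two weights, though the medium one was mostly hidden behind the bottle in my last picture.

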